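# Put the amber spice jar away and roll the cabinet shut

### The job

Put the amber spice jar away in the roll-top spice cabinet: set it down upright on the cabinet's floor, then roll the tambour cover fully shut over it. Leave the green jar where it stands.

Things in the scene. Friction and masses are not known exactly. Their poses are not given: they have to be found in the camera images.
- amber_center (a point): Centre (half-way up) of the jar to put away: closed round jar of amber (brown) glass with an orange cap, 50 mm diameter, 76 mm tall, about 0.2 kg, standing loose on the island; its z axis points up.
- green_center (a point): Centre (half-way up) of the look-alike jar that stays: same size, green glass, green cap.
- cabinet: Fixed bamboo roll-top cabinet, 344 (x) x 324 (y) x 292 mm high. Origin: centre of its underside; x to its rear, z up; front (-x) faces the robot. Cover axis: along y through (0, 0, 120). Inner floor 70 mm above the island, x -145 to +96, y -150 to +150. Front panel top 120 high; side cheeks of radius 172 about the axis. The jar clears the cover with its centre at x -100 to +60.
- cover (a joint): Angle (rad) of the grey tambour cover, outer radius 153 mm: 0 is fully shut (front edge on the front panel), 1.9 fully open (rolled up and to the rear). Starts 1.5 to 1.7 and stays where left. Its fin lies at joint value + 0.07 rad, measured about the axis from straight forward (-x) towards up. Rolling takes 3 to 7 N at the fin: closed fingers can push it from behind, forward, then down.
- cover_fin (a point): Middle of the cover's handle, at radius 172 mm: a dark steel fin standing straight out from the cover's front edge, 8 mm thick, 140 mm wide along the cabinet's y (centred), from radius 153 to 190 mm. Open it stands upright on top; shut it juts out level in front, 132 mm above the island. A fixed bamboo hood (outer radius 166 mm) begins behind it, at 2.0 rad about the axis.
There are look-alikes about, which are no part of the job. There is more than one size of the part that bears amber_center; the job needs the largest.

How it is judged:
By the outcome, as a careful person would: the job done as asked, in the order asked, and still so for the second after the job is handed in, with the robot touching nothing.
It also fails if it takes over 56 s, if anything falls off the work surface, if the arm or the gripper's body presses on something with over 40 N, if the wrist force passes 120 N, or if a joint passes its speed limit or range.

### The arm

A 6-joint arm with a two-finger parallel gripper is mounted at the origin on the work surface. World frame = base frame: x ahead of the robot, y to its left, z up, the work surface at z = 0. Lengths are in m, angles in rad, forces in N, time in s.
With the tool pointing down it reaches from about 0.35 to 0.725 m from the base axis. Payload 6 kg.
Tool frame: the origin (TCP) lies between the finger pads; the fingertips stand 11 mm ahead of it and the grasp point (between the pads) lies 8 mm behind it (r.tips_ahead is the distance from the TCP to the fingertips, in m); z points along the fingers, x is the direction in which the jaws open and shut, and the axes are right-handed (so a half turn about z gives the same grasp; the last joint's range is limited). The gripper opens to 85 mm and grips with 20 to 120 N. Pads are 22 mm wide; open, the fingers measure 114 mm over their backs; the gripper's body (76 mm by 85 mm) begins 54 mm behind the grasp point. The pads swing forward as they close: fully open they stand 13 mm farther back than shut.
Start: joints at [-0.822, 0.04, 0.085, 0, -1.615, -0.334], TCP at [0.242, -0.549, 0.214] pointing down, gripper open.
Joint ranges: [-2.56, 2.56], [-1.29, 2.01], [-1.08, 1.49], [-3.29, 1.98], [-2.81, -0.18], [-2.99, 2.99]. Speed limits (rad/s): [2.57, 2.57, 3.01, 3.14, 3.14, 3.14].

### API

Orientations are given as a rotation vector (axis times angle).
In Python, from station import r, optics, job_done gives the robot as it stands.
- The arm moves only by the shell command python3 -m jog 'ROWS' [OPENING] [FORCE]. ROWS is JSON, one flat list of numbers, 4 for each row, row after row: the shift along the tool's x, y, z in m, then the turn about the tool's z in rad. In form: [tx, ty, tz, spin, tx, ty, tz, spin, ...]. A call has 1 to 8 rows; each row is the pose to reach, as a shift and turn from the pose measured when the call began, along the tool's axes at that moment; what a row does not reach only later rows make up. A row lasts 1/10 s, in which the tool goes at most 50 mm and 8.59 degrees, less where a joint would pass 70% of its speed; a pose out of reach is approached as far as the arm can. A call with a gripper value outside its range is refused whole. OPENING is the opening, from 0 (shut) to 1 (fully open), set as the call begins (- or left out, the last holds). The fingers move at their own pace and stop on an object; FORCE is the grip in N (left out, the last holds). Time passes only in rows, so rows that repeat a pose let the fingers close. It gives the time, the measured TCP pose, the force and the opening at its end, in the units of the state.
- r.observe(): the state, without advancing time (a new reading comes with each control period).
- optics.camera(name): name is "side" or "top"; returns a dict with "frame" (400x640x3 uint8, blue, green, red), "vfov" (degrees; the focal length in pixels is half the picture's height over the tangent of half this angle, whatever the lens; pixels are square), "cx", "cy" (the principal point, pixels), "rvec" (rotation vector, rad) and "tvec" (3), from world to camera coordinates, as OpenCV has them. Camera axes: x right, y down, z forward; pixel columns grow to the right and rows downward; lengths in m; the calibration is good to about 2 mm. A picture is of the moment at which its call begins. There is no depth.
- job_done(): hands the job in, once; it reports no verdict.
Trained networks look in a picture, given as the dict that the camera call returned (one of the last four; its "shot" number tells which), for a name from the list of things; names that differ only in an ending like _2 or _b are one class to them, and where a whole thing is asked for, a point or a joint stands for the part that bears it (a point fixed in the world has none). Each returns a list of dicts, best first, with "score" (0 to 1); they miss things now and then, are a little off and sometimes report something else, mostly with a low value. They report only what shows in the picture. A call takes as long as a camera call. They do not tell look-alikes from the thing itself.
- optics.spot_in(picture, label): "location" ([x, y, z] in m, in world coordinates, good to about 4 mm: the middle of the surface that is visible of it).
- optics.masks_of(picture, label): "mask" (400x640 bool, what is visible of it).
- optics.tip_of(picture, label): "location" ([x, y, z] in m, in world coordinates, good to about 4 mm: a listed point, or the origin of a listed thing).
The state is a dict: "time": time; "qpos": joint angles; "qvel": joint speeds; "effort": joint torques, N m; "tcp_pos": TCP position; "tcp_rot": TCP orientation; "wrist_force": force on the tool from outside, world axes, zero at the start; "torque": the same for the moment, N m; "opening": finger opening in m.
Only numpy, scipy, OpenCV 4.12 (cv2) and the standard library are available. Lean on these libraries where they do the work, as an engineer would, in place of code of your own. Each camera call takes 0.05 s, during which the arm holds its last target.

## Working session

There is one attempt and no reset: what is moved stays moved. The work goes in short steps, Python scripts to look and compute and a shell command to move; the robot and the scene stay as the last step left them, time stands still between calls to the robot, and variables do not carry over. Pictures are saved under pics/ and viewed, and the job is handed in when it is done.

```bash
ls; mkdir -p pics; python3 - <<'E'
from station import r, optics
import cv2
s=r.observe(); print(s)
for n in("side","top"):
    p=optics.camera(n); cv2.imwrite(f"pics/{n}0.png",p["frame"]); print(n,p["vfov"],p["cx"],p["cy"],p["rvec"],p["tvec"],p["shot"])
    for l in("amber_center","green_center","cabinet","cover_fin"):
        print(l,[(d["score"],d["location"]) for d in optics.tip_of(p,l)])
E
```

```text
pics
{'time': 0.0, 'qpos': array([-8.22308561e-01,  4.07987433e-02,  8.37999568e-02, -4.68913970e-04,
       -1.61552261e+00, -3.33685761e-01]), 'qvel': array([-5.66333245e-05, -1.17950069e-04, -5.60881300e-04,  8.85816944e-05,
       -9.08469347e-04, -1.58158311e-03]), 'effort': array([-2.19010552e-03, -3.68210757e+01,  3.47396028e+01,  6.93238020e+00,
       -5.53368489e-03,  6.21233744e-05]), 'tcp_pos': array([ 0.24171942, -0.54875033,  0.21317931]), 'tcp_rot': array([-1.71552162e+00, -2.62997823e+00, -1.36877884e-03]), 'wrist_force': array([-0.04506408, -0.18682386, -0.4838587 ]), 'torque': array([0.02642202, 0.02053814, 0.02050244]), 'opening': 0.08521406717386304}
side 50.11649475268617 315.5138268472713 193.65381187096838 [ 0.97381713  2.82268021 -0.52682145] [ 0.49126443 -0.17403531  0.90648899] 1
amber_center [(0.8, [0.5316, -0.1913, 0.04]), (0.76, [0.5547, -0.1079, 0.0236]), (0.61, [0.5586, -0.2889, 0.0306])]
green_center [(0.75, [0.4673, -0.35, 0.0438])]
cabinet [(0.74, [0.631, 0.1186, 0.0015])]
cover_fin [(0.57, [0.6594, 0.118, 0.2904])]
top 53.611938069041386 317.8209939344025 195.89252693743256 [ 2.1335731  -2.12067118  0.21778901] [-0.12575236  0.54053792  0.77712936] 2
amber_center [(0.85, [0.5554, -0.2852, 0.0239]), (0.6, [0.5272, -0.1942, 0.0408]), (0.59, [0.5604, -0.1045, 0.0256])]
green_center [(0.55, [0.4668, -0.3461, 0.0367])]
cabinet [(0.8, [0.6339, 0.1174, 0.0003])]
cover_fin [(0.71, [0.6598, 0.1202, 0.2847])]
```

View pics/side0.png

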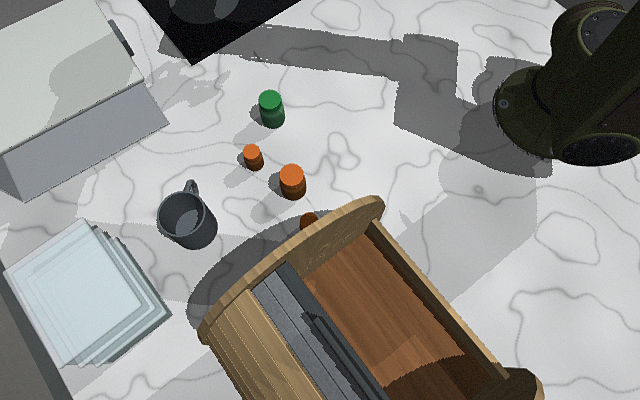

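View pics/top0.png

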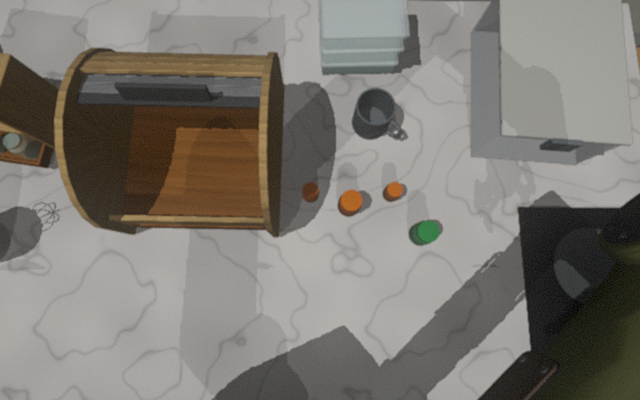

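Three jars could be taken for it: (350,202), (394,191) and (311,192) in the top view. The first is clearly the largest. I'll check it in a crop, and get the cabinet's yaw.

```bash
cat > h.py <<'E'
from station import r, optics
import cv2, numpy as np
def K(p):
    h=p["frame"].shape[0]; f=h/2/np.tan(np.radians(p["vfov"]/2)); return np.array([[f,0,p["cx"]],[0,f,p["cy"]],[0,0,1.]])
def proj(p,P):
    return cv2.projectPoints(np.array(P,float).reshape(-1,3),np.array(p["rvec"]),np.array(p["tvec"]),K(p),None)[0].reshape(-1,2)
def onz(p,uv,z):
    R=cv2.Rodrigues(np.array(p["rvec"]))[0]; t=np.array(p["tvec"]).ravel()
    d=R.T@np.linalg.inv(K(p))@np.array([*uv,1.]); c=-R.T@t
    return c+d*(z-c[2])/d[2]
def draw(p,P,im,col=(255,0,255)):
    for u in proj(p,P): cv2.circle(im,(int(round(u[0])),int(round(u[1]))),2,col,-1)
E
python3 - <<'E'
from h import *
ims=[]
for n in("side","top"):
    p=optics.camera(n)
    hsv=cv2.cvtColor(p["frame"],cv2.COLOR_BGR2HSV)
    m=cv2.inRange(hsv,(5,200,180),(15,255,255))
    k,_,st,c=cv2.connectedComponentsWithStats(m)
    for i in range(1,k):
        if st[i,4]>60: print(n,st[i],c[i].round(1),onz(p,c[i],.076).round(4))
    print("fin",[(d["score"],d["mask"].sum(),np.argwhere(d["mask"]).mean(0)[::-1]) for d in optics.masks_of(p,"cover_fin")][:3])
    im=p["frame"].copy(); 
    cx,cy=.633,.118
    for yaw,col in((0,(255,0,255)),):
        ys=np.linspace(-.162,.162,9)
        draw(p,[(cx-.155,cy+y,.12) for y in ys],im,col)
        for s in(-.162,.162):
            draw(p,[(cx-.172*np.cos(a),cy+s,.12+.172*np.sin(a)) for a in np.linspace(0,2,12)],im,col)
        for j in(1.5,1.6,1.7):
            a=j+.07; draw(p,[(cx-.19*np.cos(a),cy+y,.12+.19*np.sin(a)) for y in(-.07,.07)],im,(0,255,255))
    x0,y0,w,h=(180,120,400,280) if n=="side" else (0,30,440,220)
    cv2.imwrite(f"pics/{n}1.png",cv2.resize(im[y0:y0+h,x0:x0+w],None,fx=1.8,fy=1.8,interpolation=2))
E
```

```text
fin []
fin [(0.66, np.int64(5688), array([169.47099156,  89.93723629]))]
```

View pics/side1.png

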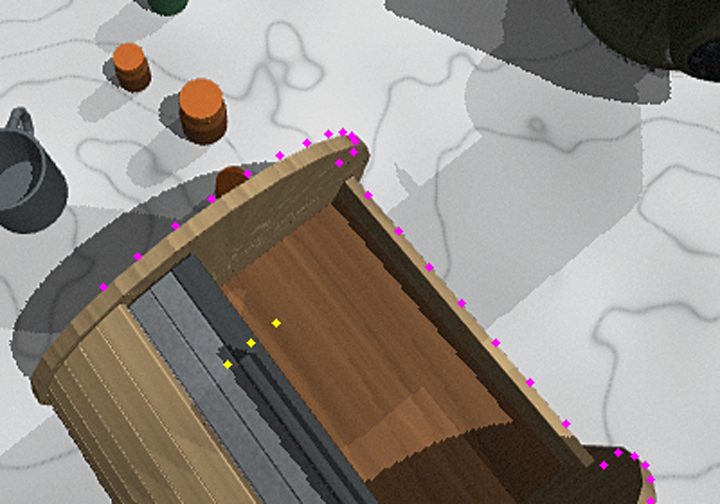

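View pics/top1.png

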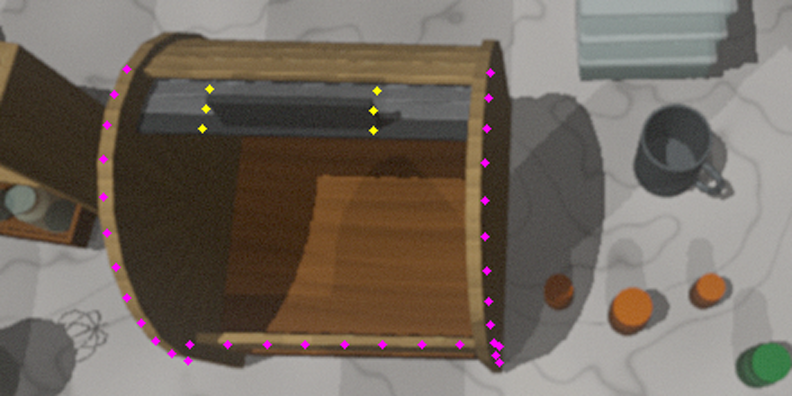

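```bash
python3 - <<'E'
from h import *
ps=optics.camera("side"); pt=optics.camera("top")
S=lambda u:(u[0]/1.8+180,u[1]/1.8+120); T=lambda u:(u[0]/1.8,u[1]/1.8+30)
for u in((345,190),(575,465),(358,182),(594,462)): print("s",u,onz(ps,S(u),.12).round(4))
for u in((220,333),(475,336),(195,345),(480,347)): print("t",u,onz(pt,T(u),.12).round(4))
print("jar s",[onz(ps,S(u),.076).round(4) for u in((202,94),(131,56))]); print("jar t",[onz(pt,T(u),.076).round(4) for u in((632,306),(711,288))])
print("green", onz(ps,(270,99),.076), onz(pt,(429,231),.076))
for n,p,b in(("side",ps,(180,180,380,220)),("top",pt,(40,40,260,200))):
    x,y,w,h=b; cv2.imwrite(f"pics/{n}2.png",cv2.resize(p["frame"][y:y+h,x:x+w],None,fx=2.1 if n=="side" else 3,fy=2.1 if n=="side" else 3,interpolation=2))
cv2.imwrite("pics/jar2.png",cv2.resize(ps["frame"][80:230,230:340],None,fx=4,fy=4,interpolation=2)) if 0 else None
E
```

```text
s (345, 190) [ 0.4906 -0.0196  0.12  ]
s (575, 465) [0.4954 0.2662 0.12  ]
s (358, 182) [ 0.4764 -0.018   0.12  ]
s (594, 462) [0.4819 0.2739 0.12  ]
t (220, 333) [0.4887 0.2483 0.12  ]
t (475, 336) [ 0.4873 -0.0193  0.12  ]
t (195, 345) [0.4759 0.2731 0.12  ]
t (480, 347) [ 0.4757 -0.0249  0.12  ]
jar s [array([ 0.5258, -0.1925,  0.076 ]), array([ 0.5578, -0.2721,  0.076 ])]
jar t [array([ 0.5288, -0.1899,  0.076 ]), array([ 0.5502, -0.2801,  0.076 ])]
green [ 0.4663146  -0.34427234  0.076     ] [ 0.46657251 -0.34594119  0.076     ]
```

View pics/top2.png

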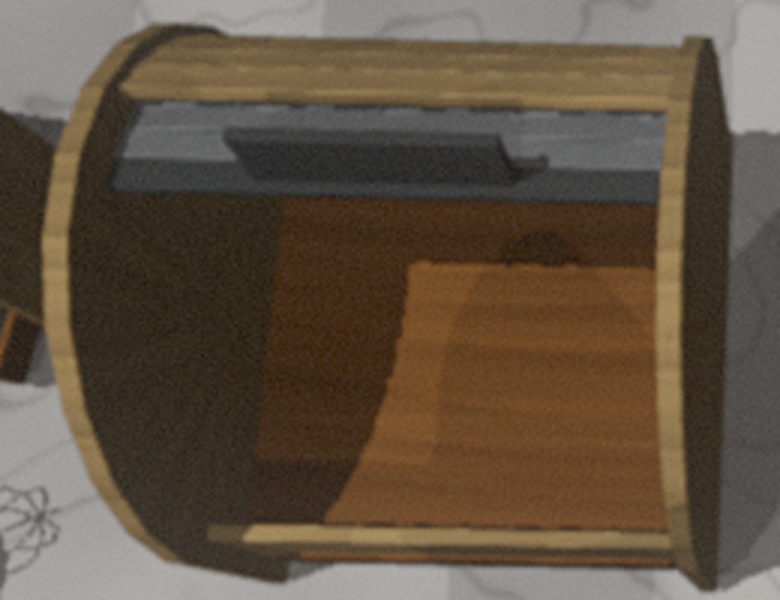

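View pics/side2.png

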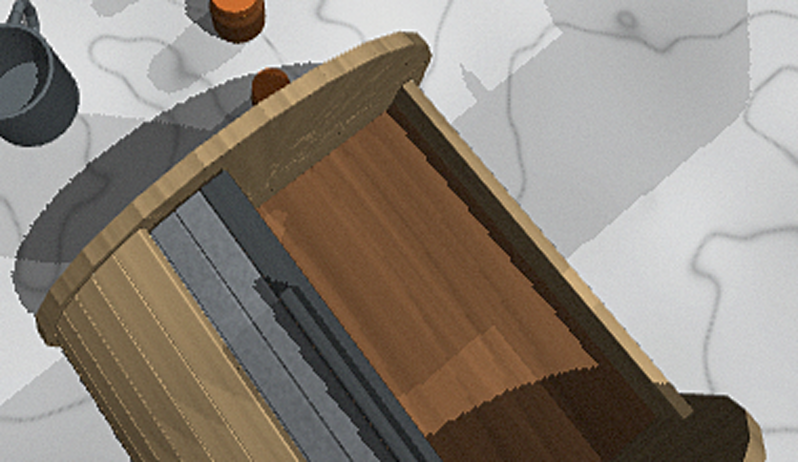

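The middle jar (side ≈(292,181), top ≈(350,202)) is clearly the largest of the three orange-capped ones. The small ones are at (394,191) and (311,192), and their centres sit lower, at z≈0.025 against 0.04. My fits:

| Item | Position |
|---|---|
| Amber jar | (0.528, -0.192) |
| Cabinet | (0.634, 0.12), yaw about 0 |
| Fin angle | about 1.72 rad |

Moving above the jar with the jaws along world x.

```bash
python3 -m jog '[0.02,0.04,0,-0.14,0.04,0.08,0,-0.28,0.06,0.12,0,-0.42,0.08,0.16,0,-0.56,0.105,0.20,0,-0.70,0.13,0.24,0,-0.84,0.15,0.28,0,-0.98,0.17,0.32,0,-1.12]' 1 40
cat > s.py <<'E'
from h import *
from scipy.spatial.transform import Rotation as Ro
import sys
s=r.observe(); R=Ro.from_rotvec(s["tcp_rot"]).as_matrix()
print("t",round(s["time"],2),"tcp",s["tcp_pos"].round(4),"xax",R[:,0].round(3),"zax",R[:,2].round(3),"F",s["wrist_force"].round(1),"op",round(s["opening"],4))
if len(sys.argv)>3:
    print("shift",(R.T@(np.array(list(map(float,sys.argv[1:4])))-s["tcp_pos"])).round(4))
    if len(sys.argv)>4:
        d=np.radians(float(sys.argv[4])); cur=np.arctan2(R[1,0],R[0,0]); print("spin",-(d-cur))
E
python3 s.py 0.528 -0.192 0.15 180
```

```text
time: 1.6
tcp_pos: [0.4671, -0.2628, 0.2147]
tcp_rot: [0.047, 3.14, -0.0]
wrist_force: [0.5, -0.3, 0.8]
opening: 0.0852
t 1.6 tcp [ 0.4671 -0.2628  0.2147] xax [-1.     0.03  -0.001] zax [ 0.001 -0.    -1.   ] F [ 0.5 -0.3  0.8] op 0.0852
shift [-0.0587  0.0726  0.0647]
spin -0.02990235818597453
```

```bash
python3 -m jog '[-0.03,0.035,0.0,-0.02,-0.059,0.0725,0.02,-0.03,-0.059,0.0725,0.06,-0.03,-0.059,0.0725,0.065,-0.03,-0.059,0.0725,0.065,-0.03]' 1 40
python3 s.py 0.528 -0.192 0.04 180
python3 - <<'E'
from h import *
out=[]
for n,b in(("side",(200,70,180,180)),("top",(280,130,180,180))):
    p=optics.camera(n); im=p["frame"].copy(); x,y,w,h=b
    draw(p,[(.528+.025*np.cos(a),-.192+.025*np.sin(a),.076) for a in np.linspace(0,6.28,12)],im)
    out.append(cv2.resize(im[y:y+h,x:x+w],None,fx=2.2,fy=2.2))
cv2.imwrite("pics/j3.png",np.hstack(out))
E
```

```text
time: 2.1
tcp_pos: [0.5275, -0.1925, 0.1492]
tcp_rot: [0.0, -3.14, 0.001]
wrist_force: [-0.7, 1.5, 1.4]
opening: 0.0856
t 2.1 tcp [ 0.5275 -0.1925  0.1492] xax [-1.    -0.     0.002] zax [-0.002 -0.001 -1.   ] F [-0.7  1.5  1.4] op 0.0856
shift [-0.0007  0.0006  0.1092]
spin -6.283139622276543
```

View pics/j3.png

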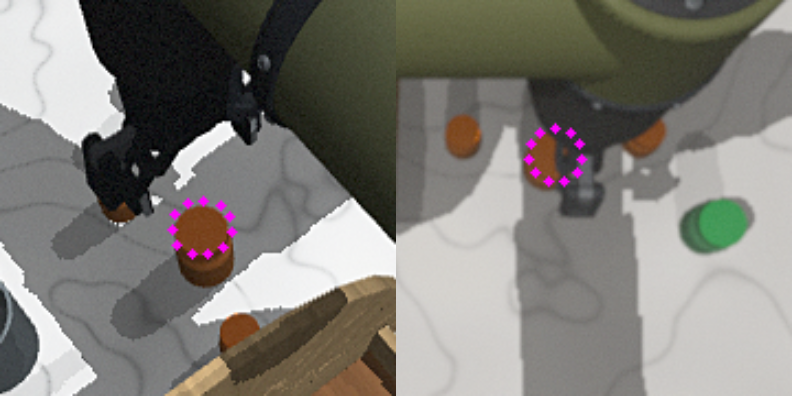

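The side crop shows the large amber jar's cap at about (203,232), matching the projected 50 mm circle. In the top crop the cap is partly hidden and about 2 mm to +y. Going down.

```bash
python3 -m jog '[-0.001,0.002,0.03,0,-0.001,0.002,0.06,0,-0.001,0.002,0.085,0,-0.001,0.002,0.1,0,-0.001,0.002,0.109,0,-0.001,0.002,0.109,0]' 1 40
python3 -m jog '[0,0,0,0,0,0,0,0,0,0,0,0,0,0,0,0,0,0,0,0,0,0,0,0,0,0,0,0,0,0,0,0]' 0 50; python3 s.py
```

```text
time: 2.8
tcp_pos: [0.53, -0.192, 0.0435]
tcp_rot: [0.003, 3.138, -0.003]
wrist_force: [0.2, 0.4, 0.2]
opening: 0.0853
time: 3.6
tcp_pos: [0.5308, -0.1922, 0.0451]
tcp_rot: [0.002, 3.136, -0.004]
wrist_force: [-1.0, 0.6, 5.9]
opening: 0.0428
t 3.6 tcp [ 0.5308 -0.1922  0.0451] xax [-1.     0.001 -0.006] zax [ 0.006 -0.003 -1.   ] F [-1.   0.6  5.9] op 0.0428
```

```bash
python3 -m jog '[0,0,0,0,0,0,0,0]' 0 50
python3 - <<'E'
from h import *
out=[]
for n,b in(("side",(200,70,180,180)),("top",(280,130,180,180))):
    p=optics.camera(n); im=p["frame"].copy(); x,y,w,h=b
    out.append(cv2.resize(im[y:y+h,x:x+w],None,fx=2.2,fy=2.2))
cv2.imwrite("pics/j4.png",np.hstack(out))
E
```

```text
time: 3.8
tcp_pos: [0.5308, -0.1921, 0.0451]
tcp_rot: [0.002, 3.136, -0.004]
wrist_force: [-0.6, 0.5, 1.4]
opening: 0.0432
```

View pics/j4.png

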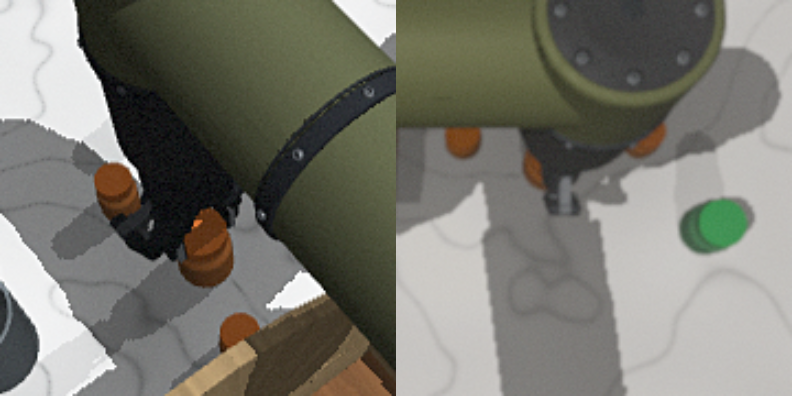

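The opening reads 43 mm, so the pads probably hold the slightly narrower cap. I'll lift a little and check.

```bash
python3 -m jog '[0,0,-0.01,0,0,0,-0.03,0,0,0,-0.06,0,0,0,-0.1,0,0,0,-0.14,0,0,0,-0.14,0,0,0,-0.14,0]' 0 60; python3 s.py
python3 - <<'E'
from h import *
out=[]
for n,b in(("side",(200,70,180,180)),("top",(280,130,180,180))):
    p=optics.camera(n); im=p["frame"].copy(); x,y,w,h=b
    out.append(cv2.resize(im[y:y+h,x:x+w],None,fx=2.2,fy=2.2))
    print([(d["score"],d["location"]) for d in optics.tip_of(p,"amber_center")])
cv2.imwrite("pics/j5.png",np.hstack(out))
E
```

```text
time: 4.6
tcp_pos: [0.5303, -0.1916, 0.1861]
tcp_rot: [0.002, 3.134, -0.003]
wrist_force: [-0.3, -0.5, -3.6]
opening: 0.0426
t 4.6 tcp [ 0.5303 -0.1916  0.1861] xax [-1.     0.001 -0.008] zax [ 0.008 -0.002 -1.   ] F [-0.3 -0.5 -3.6] op 0.0426
[(0.76, [0.5582, -0.2872, 0.0289]), (0.72, [0.5556, -0.1114, 0.022]), (0.61, [0.5327, -0.1908, 0.1798])]
[(0.77, [0.5572, -0.2836, 0.0232]), (0.69, [0.5555, -0.1061, 0.025]), (0.6, [0.5285, -0.1905, 0.177])]
```

View pics/j5.png

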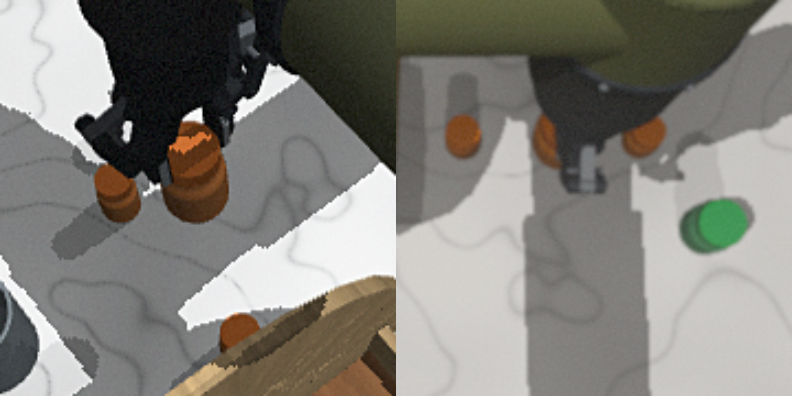

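```bash
python3 -m jog '[0,0,-0.03,0,0,0,-0.07,0,0,0,-0.11,0,0,0,-0.15,0,0,0,-0.18,0,0,0,-0.18,0]' 0 60; python3 s.py .565 .12 .365 180
python3 - <<'E'
from h import *
print(r.observe()["qpos"].round(3))
p=optics.camera("side");cv2.imwrite("pics/s6.png",p["frame"]);p=optics.camera("top");cv2.imwrite("pics/t6.png",p["frame"])
E
```

```text
time: 5.4
tcp_pos: [0.5293, -0.192, 0.3676]
tcp_rot: [0.003, 3.133, -0.006]
wrist_force: [0.0, -1.0, -2.4]
opening: 0.0426
t 5.4 tcp [ 0.5293 -0.192   0.3676] xax [-1.     0.002 -0.009] zax [ 0.009 -0.004 -1.   ] F [ 0.  -1.  -2.4] op 0.0426
shift [-0.0351  0.3121  0.0017]
spin -0.0019054611519244702
[ 0.011  0.005  0.331  0.004 -1.888 -0.012]
```

View pics/s6.png

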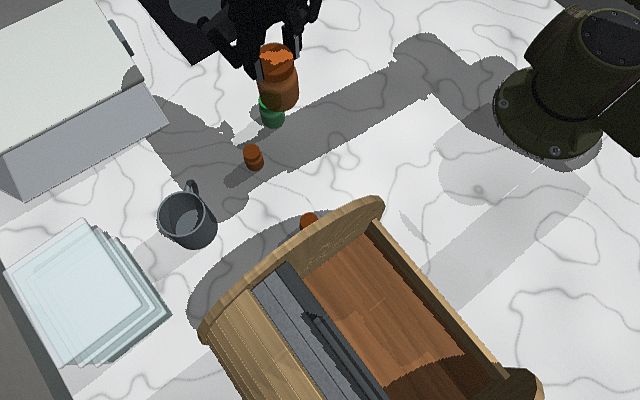

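View pics/t6.png

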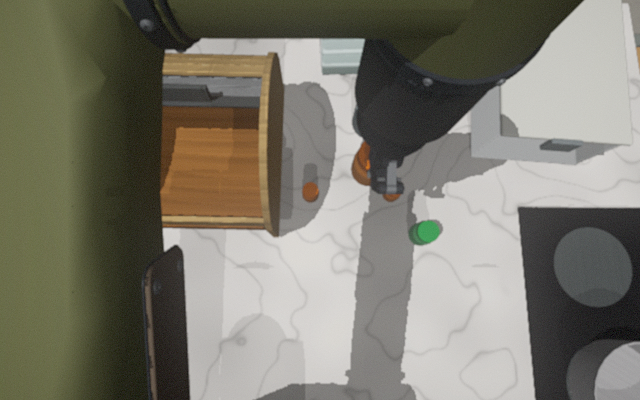

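```bash
python3 - <<'E'
from h import *
for n in("side","top"):
    p=optics.camera(n); R=cv2.Rodrigues(np.array(p["rvec"]))[0]; c=-R.T@np.array(p["tvec"]).ravel(); print(n,"cam",c.round(3))
    d=lambda uv:R.T@np.linalg.inv(K(p))@np.array([*uv,1.])
    for uv in ([(350,134),(320,166),(377,106)] if n=="side" else [(386,137),(320,160),(300,39),(300,2)]):
        v=d(uv)
        for x in(.50,.53,.56):
            print(uv,(c+v*(x-c[0])/v[0]).round(3),end=" ")
        print()
E
```

```text
side cam [0.681 0.086 0.789]
(350, 134) [ 0.5   -0.086  0.341] (350, 134) [ 0.53  -0.058  0.415] (350, 134) [ 0.56  -0.029  0.49 ] 
(320, 166) [ 0.5   -0.144  0.152] (320, 166) [ 0.53  -0.105  0.258] (320, 166) [ 0.56  -0.067  0.363] 
(377, 106) [ 0.5   -0.056  0.438] (377, 106) [ 0.53  -0.032  0.497] (377, 106) [ 0.56  -0.009  0.555] 
top cam [ 0.384 -0.112  0.867]
(386, 137) [ 0.5   -0.175  0.539] (386, 137) [ 0.53  -0.192  0.454] (386, 137) [ 0.56  -0.208  0.369] 
(320, 160) [ 0.5   -0.119  0.465] (320, 160) [ 0.53  -0.121  0.362] (320, 160) [ 0.56  -0.123  0.258] 
(300, 39) [ 0.5   -0.105  0.685] (300, 39) [ 0.53  -0.103  0.638] (300, 39) [ 0.56  -0.101  0.591] 
(300, 2) [ 0.5   -0.106  0.713] (300, 2) [ 0.53  -0.104  0.673] (300, 2) [ 0.56  -0.103  0.634]
```

The wrist tube sits about 0.3 m above the TCP, so it clears the 0.292 m cheeks. Traversing over the cabinet.

```bash
python3 -m jog '[-0.004,0.04,0,0,-0.009,0.08,0,0,-0.013,0.12,0,0,-0.018,0.16,0,0,-0.022,0.2,0,0,-0.026,0.24,0,0,-0.031,0.28,0,0,-0.035,0.31,0,0]' 0 60
python3 -m jog '[0,0,0,0,0,0,0,0]'; python3 s.py .565 .12 .2 180
python3 - <<'E'
from h import *
out=[]
for n in("side","top"):
    p=optics.camera(n); out.append(p["frame"]);print([(d["score"],d["location"]) for d in optics.tip_of(p,"amber_center")], [(d["score"],d["location"]) for d in optics.tip_of(p,"cover_fin")])
cv2.imwrite("pics/7.png",cv2.resize(np.vstack(out),(640,800))[:,:] if 0 else cv2.resize(np.hstack(out),None,fx=.62,fy=.62)); 
E
```

```text
time: 6.4
tcp_pos: [0.5635, 0.1214, 0.3582]
tcp_rot: [0.001, -3.138, 0.004]
wrist_force: [0.4, 0.0, -3.1]
opening: 0.0424
time: 6.6
tcp_pos: [0.5631, 0.1222, 0.3558]
tcp_rot: [0.004, -3.134, 0.007]
wrist_force: [0.5, 0.2, -1.9]
opening: 0.0426
t 6.6 tcp [0.5631 0.1222 0.3558] xax [-1.    -0.002  0.008] zax [-0.008 -0.004 -1.   ] F [ 0.5  0.2 -1.9] op 0.0426
shift [-0.0031 -0.0015  0.1558]
spin -6.280871534656239
[(0.69, [0.5672, 0.1271, 0.3505]), (0.55, [0.5582, -0.2885, 0.0325]), (0.45, [0.558, -0.1099, 0.0227])] [(0.73, [0.6293, 0.1195, 0.0027]), (0.69, [0.6575, 0.1197, 0.2873])]
[(0.89, [0.5609, 0.1202, 0.3534]), (0.87, [0.5548, -0.2833, 0.0249]), (0.72, [0.5521, -0.1029, 0.0279])] [(0.71, [0.6616, 0.1182, 0.2888])]
```

View pics/7.png

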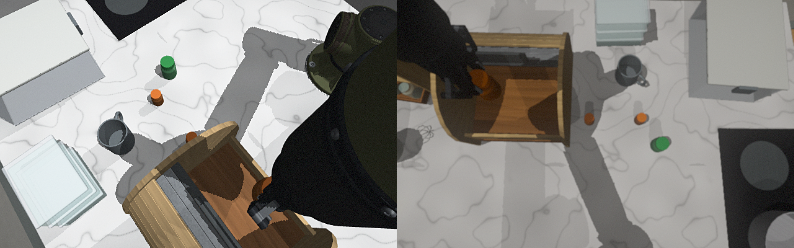

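```bash
python3 -m jog '[-0.002,-0.001,0.03,0,-0.003,-0.002,0.07,0,-0.003,-0.002,0.11,0,-0.003,-0.002,0.15,0,-0.003,-0.002,0.185,0,-0.003,-0.002,0.215,0,-0.003,-0.002,0.222,0,-0.003,-0.002,0.222,0]'
python3 s.py .565 .12 .115 180
python3 - <<'E'
from h import *
out=[]
for n in("side","top"):
    p=optics.camera(n); out.append(p["frame"]);print([(d["score"],d["location"]) for d in optics.tip_of(p,"amber_center")])
cv2.imwrite("pics/8.png",cv2.resize(np.hstack(out),None,fx=.62,fy=.62)); 
E
```

```text
time: 7.7
tcp_pos: [0.5654, 0.1172, 0.1362]
tcp_rot: [-0.002, -3.137, 0.005]
wrist_force: [0.6, -0.0, -1.4]
opening: 0.0429
t 7.7 tcp [0.5654 0.1172 0.1362] xax [-1.     0.001  0.005] zax [-0.005 -0.003 -1.   ] F [ 0.6 -0.  -1.4] op 0.0429
shift [0.0003 0.0028 0.0212]
spin -0.0012016459208612496
[(0.93, [0.5601, -0.2873, 0.0324]), (0.58, [0.5576, -0.1069, 0.0242]), (0.56, [0.5681, 0.1197, 0.1279])]
[(0.69, [0.5532, -0.2853, 0.0244]), (0.64, [0.5648, 0.1187, 0.1332]), (0.63, [0.5554, -0.1015, 0.026])]
```

View pics/8.png

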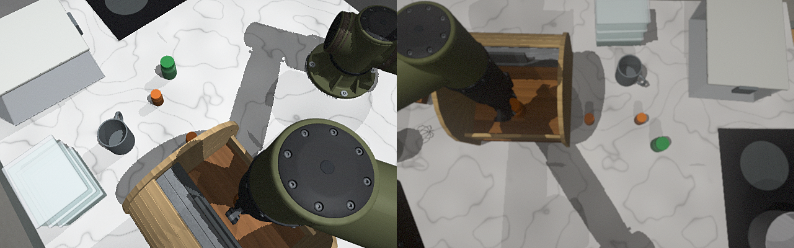

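Clear of everything. Lowering in small steps until the force shows contact.

```bash
python3 -m jog '[0,0.002,0.005,0,0,0.002,0.01,0,0,0.002,0.014,0,0,0.002,0.016,0,0,0.002,0.016,0,0,0.002,0.016,0]'; python3 s.py
```

```text
time: 8.5
tcp_pos: [0.5668, 0.1201, 0.123]
tcp_rot: [0.001, 3.142, -0.002]
wrist_force: [-0.4, 0.5, -2.1]
opening: 0.0424
t 8.5 tcp [0.5668 0.1201 0.123 ] xax [-1.     0.001 -0.   ] zax [ 0.    -0.001 -1.   ] F [-0.4  0.5 -2.1] op 0.0424
```

```bash
python3 -m jog '[0,0,0.003,0,0,0,0.005,0,0,0,0.007,0,0,0,0.007,0,0,0,0.007,0]'; python3 s.py;
```

```text
time: 9.0
tcp_pos: [0.5668, 0.1201, 0.116]
tcp_rot: [-0.001, -3.142, 0.002]
wrist_force: [-0.3, 0.2, -1.9]
opening: 0.0425
t 9.0 tcp [0.5668 0.1201 0.116 ] xax [-1.     0.001  0.   ] zax [-0.    -0.001 -1.   ] F [-0.3  0.2 -1.9] op 0.0425
```

```bash
python3 -m jog '[0,0,0.001,0,0,0,0.002,0,0,0,0.003,0,0,0,0.003,0]'; python3 s.py;
```

```text
time: 9.4
tcp_pos: [0.567, 0.1201, 0.1152]
tcp_rot: [0.001, 3.14, -0.002]
wrist_force: [-4.5, -0.1, 7.5]
opening: 0.0425
t 9.4 tcp [0.567  0.1201 0.1152] xax [-1.     0.    -0.002] zax [ 0.002 -0.001 -1.   ] F [-4.5 -0.1  7.5] op 0.0425
```

Contact with the floor at TCP z=0.115, as predicted. Releasing.

```bash
python3 -m jog '[0,0,0,0,0,0,0,0,0,0,0,0,0,0,0,0,0,0,0,0,0,0,0,0]' 0.85; python3 s.py .567 .12 .36 180; python3 -m jog '[0,0,-0.015,0,0,0,-0.04,0,0,0,-0.08,0,0,0,-0.12,0,0,0,-0.16,0,0,0,-0.2,0,0,0,-0.24,0,0,0,-0.25,0]'
python3 s.py
python3 - <<'E'
from h import *
out=[]
for n,b in(("side",(240,180,320,220)),("top",(40,20,320,220))):
    p=optics.camera(n); x,y,w,h=b; out.append(p["frame"][y:y+h,x:x+w]);print([(d["score"],d["location"]) for d in optics.tip_of(p,"amber_center")],[(d["score"],d["location"]) for d in optics.tip_of(p,"cover_fin")])
cv2.imwrite("pics/9.png",cv2.resize(np.hstack(out),None,fx=1.25,fy=1.25)); 
E
```

```text
time: 10.0
tcp_pos: [0.567, 0.12, 0.115]
tcp_rot: [0.001, 3.14, -0.002]
wrist_force: [0.1, -0.4, 0.8]
opening: 0.0728
t 10.0 tcp [0.567 0.12  0.115] xax [-1.     0.    -0.002] zax [ 0.002 -0.001 -1.   ] F [ 0.1 -0.4  0.8] op 0.0728
shift [-0.0004 -0.0003 -0.245 ]
spin -0.0004352367139905944
time: 10.8
tcp_pos: [0.5671, 0.1196, 0.3719]
tcp_rot: [0.002, 3.132, 0.002]
wrist_force: [0.7, -0.7, 0.6]
opening: 0.0725
t 10.8 tcp [0.5671 0.1196 0.3719] xax [-1.     0.001 -0.01 ] zax [ 0.01   0.001 -1.   ] F [ 0.7 -0.7  0.6] op 0.0725
[(0.76, [0.5583, -0.1097, 0.0233]), (0.69, [0.5605, -0.2865, 0.0337]), (0.68, [0.5678, 0.1213, 0.109])] [(0.63, [0.6607, 0.1186, 0.2927])]
[(0.84, [0.5565, -0.1036, 0.0282]), (0.78, [0.5544, -0.2862, 0.0258]), (0.66, [0.5637, 0.1199, 0.1092])] [(0.95, [0.6619, 0.122, 0.2891])]
```

View pics/9.png

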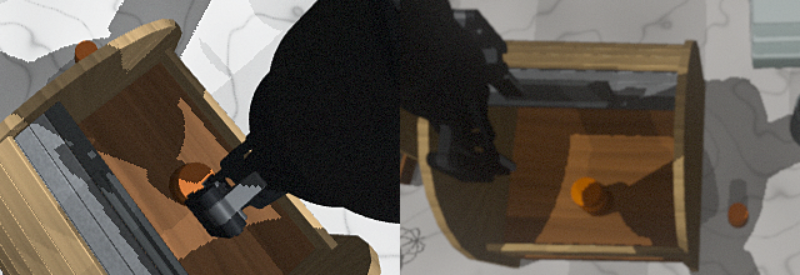

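The jar stands upright at (0.566, 0.120, 0.109), in cabinet x ≈ -68 mm, and both views agree. Next: close the fingers, turn 90° so the narrow side faces x, and go behind the fin.

```bash
python3 -c "
from station import r; print(r.observe()['qpos'].round(3))"; python3 -m jog '[0,0,0,0.14,-0.02,0,0,0.28,-0.04,0,0,0.42,-0.06,0,0,0.56,-0.08,0,0,0.70,-0.1,0,0,0.84,-0.115,0,0,0.98,-0.128,0,0,1.12]' 0; python3 s.py .692 .12 .37 90;  python3 -c "
from station import r; print(r.observe()['qpos'].round(3))"
```

```text
[ 5.570e-01  5.500e-02  3.760e-01  1.000e-03 -1.894e+00 -5.560e-01]
time: 11.9
tcp_pos: [0.6949, 0.1203, 0.3612]
tcp_rot: [-1.676, -2.655, 0.008]
wrist_force: [-0.5, -0.1, -0.2]
opening: -0.0
t 11.9 tcp [0.6949 0.1203 0.3612] xax [-0.43   0.903 -0.001] zax [-0.004 -0.003 -1.   ] F [-0.5 -0.1 -0.2] op -0.0
shift [ 0.001  -0.0028 -0.0088]
spin 0.4447519288744397
[ 4.540e-01  4.350e-01  8.230e-01  1.000e-03 -1.963e+00 -1.580e+00]
```

```bash
python3 -m jog '[0,-0.001,0,0.14,0,-0.001,0,0.28,0,-0.001,0.0,0.42,0,-0.001,0.0,0.445,0,-0.001,0.0,0.445]'; python3 s.py .695 .12 .302 90
python3 - <<'E'
from h import *
out=[]
for n,b in(("side",(240,180,320,220)),("top",(40,20,320,220))):
    p=optics.camera(n); x,y,w,h=b; im=p["frame"].copy(); s=r.observe()
    draw(p,[s["tcp_pos"]-[0,0,.011]],im); out.append(im[y:y+h,x:x+w]);print([(d["score"],d["location"]) for d in optics.tip_of(p,"cover_fin")])
cv2.imwrite("pics/10.png",cv2.resize(np.hstack(out),None,fx=1.25,fy=1.25)); 
E
```

```text
time: 12.4
tcp_pos: [0.6939, 0.1198, 0.3603]
tcp_rot: [-2.218, -2.223, 0.011]
wrist_force: [0.3, 0.1, 0.5]
opening: -0.0004
t 12.4 tcp [0.6939 0.1198 0.3603] xax [-0.002  1.    -0.004] zax [-0.005 -0.004 -1.   ] F [0.3 0.1 0.5] op -0.0004
shift [0.0004 0.0014 0.0583]
spin 0.002250091979531854
[]
[(0.89, [0.6593, 0.1179, 0.2895])]
```

View pics/10.png

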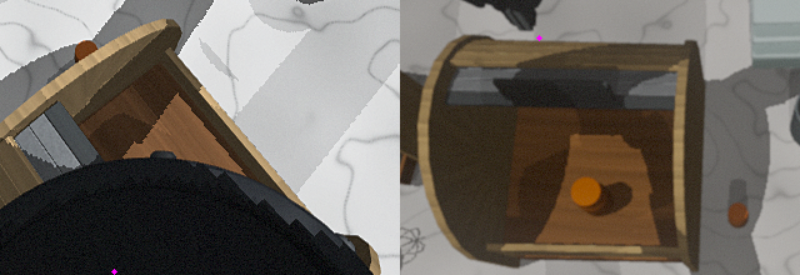

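```bash
python3 - <<'E'
from h import *
p=optics.camera("top"); im=p["frame"].copy(); s=r.observe()
for k in(-.011,.008,.06): draw(p,[s["tcp_pos"]+[0,0,k]],im)
cv2.imwrite("pics/11.png",cv2.resize(im[0:90,90:230],None,fx=5,fy=5,interpolation=0)); 
E
```

```text
(no output)
```

View pics/11.png

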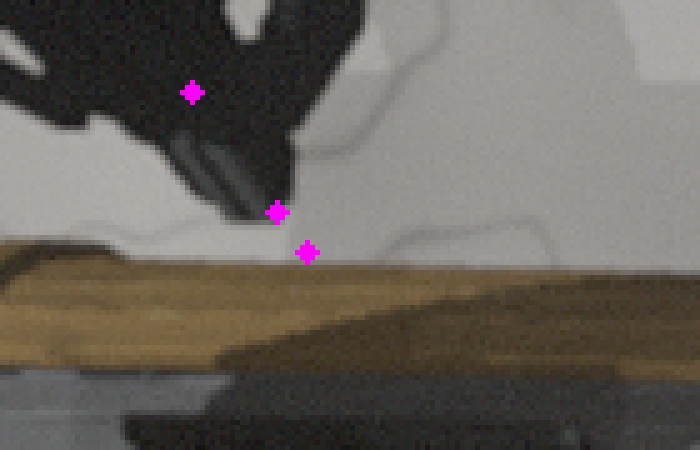

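```bash
python3 - <<'E'
from station import r
print(r.tips_ahead)
E
python3 -m jog '[0,0.001,0.02,0,0,0.001,0.04,0,0,0.001,0.055,0,0,0.001,0.055,0,0,0.001,0.055,0]'; python3 s.py .66 .12 .302 90
python3 - <<'E'
from h import *
p=optics.camera("top"); im=p["frame"].copy(); s=r.observe()
for k in(-.011,.008): draw(p,[s["tcp_pos"]+[0,0,k]],im)
cv2.imwrite("pics/12.png",cv2.resize(im[0:110,60:260],None,fx=4,fy=4,interpolation=0)); 
E
```

```text
0.011
time: 13.15
tcp_pos: [0.6947, 0.1195, 0.3067]
tcp_rot: [2.22, 2.223, -0.009]
wrist_force: [-0.8, 0.7, 0.4]
opening: 0.0001
t 13.15 tcp [0.6947 0.1195 0.3067] xax [-0.001  1.    -0.004] zax [-0.004 -0.004 -1.   ] F [-0.8  0.7  0.4] op 0.0001
shift [ 0.0006 -0.0347  0.0049]
spin 0.0014866330324521115
```

View pics/12.png

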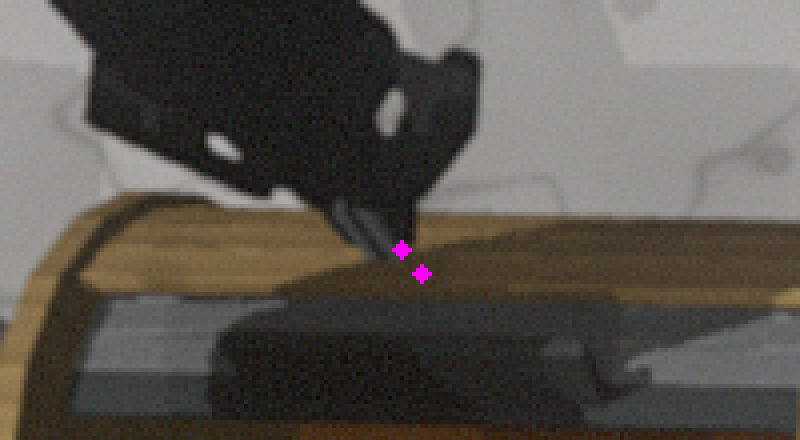

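```bash
python3 - <<'E'
import numpy as np
rc=.174
for a in [1.72,1.6,1.45,1.3,1.15,1.0,.85,.7,.55,.4,.25,.15,.07,.0]:
    print(a,"x %.3f z %.3f"%(.634-rc*np.cos(a)+.004*np.sin(a)+.011,.12+rc*np.sin(a)+.004*np.cos(a)+.011))
E
python3 -m jog '[0,0,0.004,0,0,0,0.009,0,0,0,0.009,0,0,-0.005,0.009,0,0,-0.01,0.009,0,0,-0.015,0.009,0,0,-0.02,0.009,0]'; python3 s.py
```

```text
1.72 x 0.675 z 0.302
1.6 x 0.654 z 0.305
1.45 x 0.628 z 0.304
1.3 x 0.602 z 0.300
1.15 x 0.578 z 0.291
1.0 x 0.554 z 0.280
0.85 x 0.533 z 0.264
0.7 x 0.514 z 0.246
0.55 x 0.499 z 0.225
0.4 x 0.486 z 0.202
0.25 x 0.477 z 0.178
0.15 x 0.474 z 0.161
0.07 x 0.472 z 0.147
0.0 x 0.471 z 0.135
time: 13.9
tcp_pos: [0.6743, 0.1194, 0.299]
tcp_rot: [2.219, 2.222, -0.006]
wrist_force: [0.0, -0.3, -1.2]
opening: -0.0001
t 13.9 tcp [0.6743 0.1194 0.299 ] xax [-0.001  1.    -0.003] zax [-0.002 -0.003 -1.   ] F [ 0.  -0.3 -1.2] op -0.0001
```

```bash
python3 -m jog '[0,-0.006,0,0,0,-0.012,-0.001,0,0,-0.018,-0.002,0,0,-0.024,-0.003,0,0,-0.03,-0.003,0,0,-0.038,-0.003,0,0,-0.046,-0.003,0]'; python3 s.py
python3 - <<'E'
from h import *
p=optics.camera("top"); im=p["frame"].copy(); s=r.observe()
for k in(-.011,.008): draw(p,[s["tcp_pos"]+[0,0,k]],im)
print([(d["score"],d["location"]) for d in optics.tip_of(p,"cover_fin")])
cv2.imwrite("pics/13.png",cv2.resize(im[0:180,40:300],None,fx=3,fy=3,interpolation=0)); 
E
```

```text
time: 14.6
tcp_pos: [0.6277, 0.1194, 0.3019]
tcp_rot: [2.219, 2.222, -0.006]
wrist_force: [-0.2, 0.4, -0.1]
opening: -0.0001
t 14.6 tcp [0.6277 0.1194 0.3019] xax [-0.001  1.    -0.003] zax [-0.002 -0.003 -1.   ] F [-0.2  0.4 -0.1] op -0.0001
[]
```

View pics/13.png

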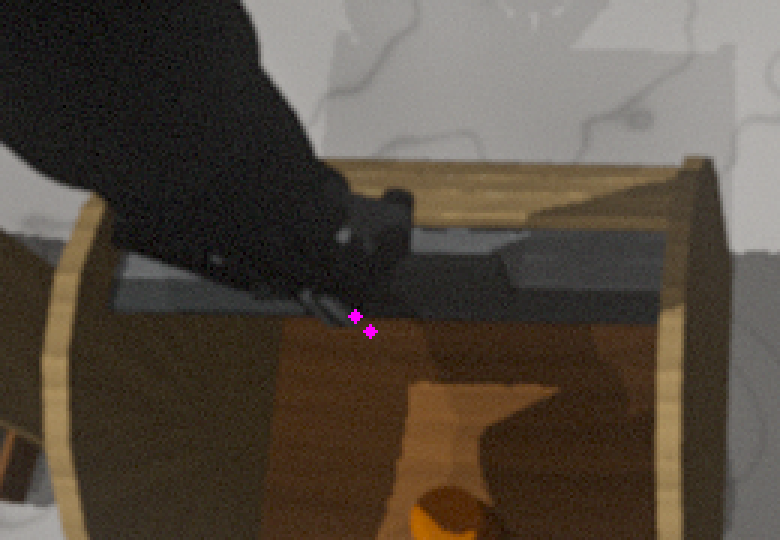

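The fin has not moved: the force stayed zero and the fin's right end is still at about (500,270). The fingertips passed over it. In picture 11 the tips also look about 15 mm higher than the stated offset. Going back behind the fin to go lower; z=0.287 clears the hood whichever offset is right.

```bash
python3 -m jog '[0,0,-0.03,0,0,0,-0.045,0,0,0.035,-0.045,0,0,0.07,-0.045,0,0,0.071,-0.03,0,0,0.071,0,0,0,0.071,0.015,0,0,0.071,0.015,0]'; python3 s.py
python3 - <<'E'
from h import *
p=optics.camera("top"); im=p["frame"].copy(); s=r.observe()
for k in(-.011,.008): draw(p,[s["tcp_pos"]+[0,0,k]],im)
cv2.imwrite("pics/14.png",cv2.resize(im[0:130,60:260],None,fx=4,fy=4,interpolation=0)); 
E
```

```text
time: 15.5
tcp_pos: [0.698, 0.1194, 0.2841]
tcp_rot: [-2.218, -2.222, 0.012]
wrist_force: [-1.2, 0.5, -0.8]
opening: 0.0001
t 15.5 tcp [0.698  0.1194 0.2841] xax [-0.002  1.    -0.004] zax [-0.006 -0.004 -1.   ] F [-1.2  0.5 -0.8] op 0.0001
```

View pics/14.png

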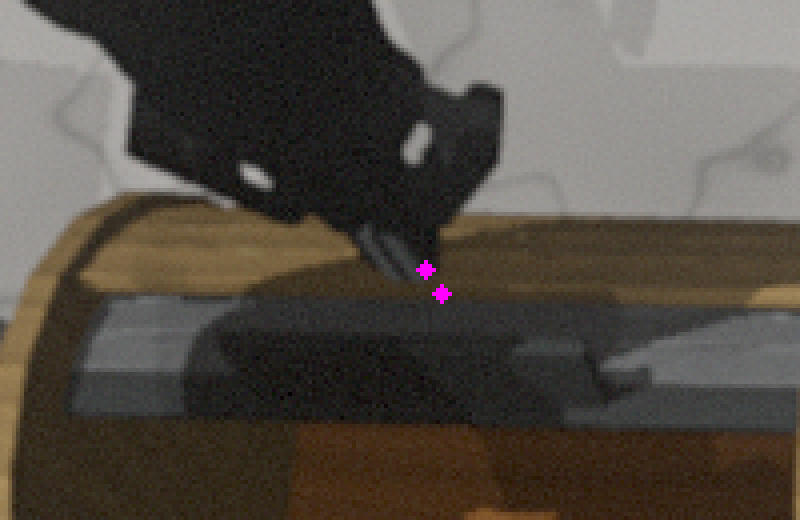

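```bash
python3 -m jog '[0,-0.008,-0.002,0,0,-0.016,-0.002,0,0,-0.022,-0.002,0,0,-0.028,-0.002,0,0,-0.034,-0.002,0]'; python3 s.py
python3 -m jog '[0,-0.004,0,0,0,-0.008,0,0]'; python3 s.py
python3 - <<'E'
from h import *
p=optics.camera("top"); im=p["frame"].copy(); s=r.observe()
for k in(-.011,.008): draw(p,[s["tcp_pos"]+[0,0,k]],im)
print([(d["score"],d["location"]) for d in optics.tip_of(p,"cover_fin")])
cv2.imwrite("pics/15.png",cv2.resize(im[0:150,40:300],None,fx=3,fy=3,interpolation=0)); 
E
```

```text
time: 16.05
tcp_pos: [0.665, 0.1192, 0.2913]
tcp_rot: [2.217, 2.22, 0.0]
wrist_force: [4.9, 1.7, 8.0]
opening: -0.0001
t 16.05 tcp [0.665  0.1192 0.2913] xax [-0.001  1.    -0.003] zax [ 0.003 -0.003 -1.   ] F [4.9 1.7 8. ] op -0.0001
time: 16.25
tcp_pos: [0.6564, 0.1192, 0.2918]
tcp_rot: [2.217, 2.22, 0.001]
wrist_force: [3.8, 0.2, 3.8]
opening: 0.0003
t 16.25 tcp [0.6564 0.1192 0.2918] xax [-0.002  1.    -0.002] zax [ 0.003 -0.002 -1.   ] F [3.8 0.2 3.8] op 0.0003
[(0.68, [0.6597, 0.1224, 0.2891])]
```

View pics/15.png

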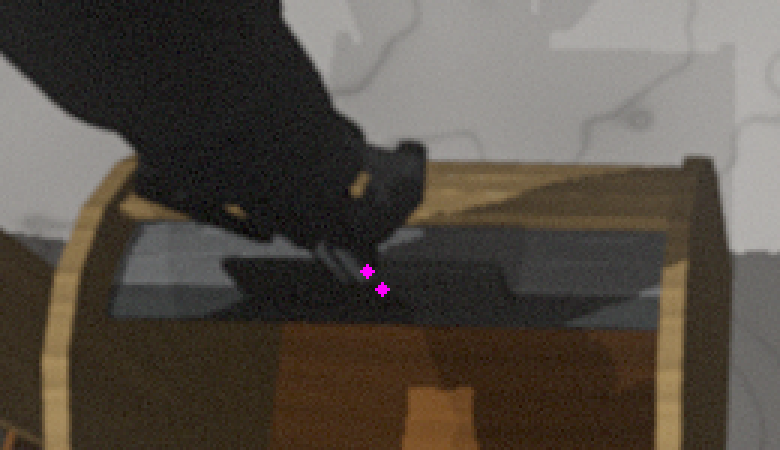

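```bash
python3 - <<'E'
from h import *
p=optics.camera("side"); im=p["frame"].copy(); s=r.observe()
for k in(-.011,.008): draw(p,[s["tcp_pos"]+[0,0,k]],im)
print([(d["score"],d["location"]) for d in optics.tip_of(p,"cover_fin")])
cv2.imwrite("pics/16.png",cv2.resize(im[160:400,160:560],None,fx=2,fy=2,interpolation=0)); 
E
```

```text
[]
```

View pics/16.png

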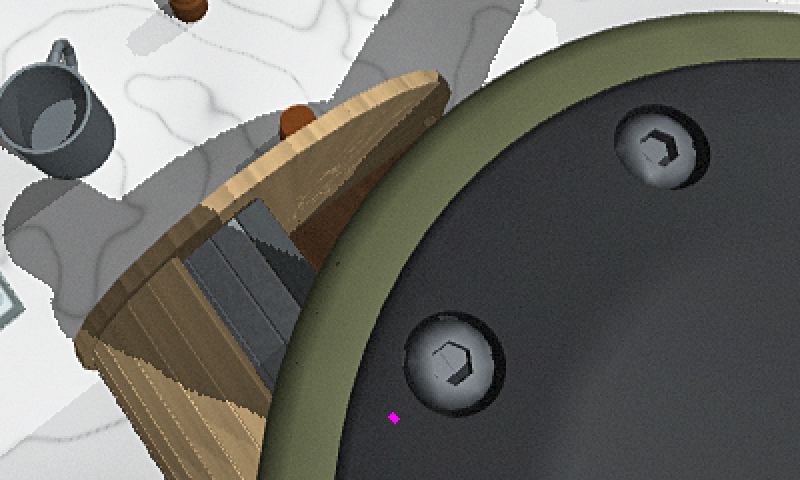

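The upward force and the tip outline in the top view both suggest the closed fingertips end about 16 mm above the TCP reading, not 11 mm below it. So the tip is resting on the fin's top edge. I'll back off and go about 17 mm lower, watching the force.

```bash
python3 -m jog '[0,0.001,-0.02,0,0,0.02,-0.02,0,0,0.042,-0.02,0,0,0.042,-0.01,0,0,0.042,0.002,0,0,0.042,0.008,0,0,0.042,0.008,0]'; python3 s.py .698 .12 .277 90
python3 -m jog '[0,0,0.004,0,0,0,0.008,0,0,0,0.008,0]'; python3 s.py
python3 - <<'E'
from h import *
p=optics.camera("top"); im=p["frame"].copy(); s=r.observe()
for k in(-.011,.016): draw(p,[s["tcp_pos"]+[0,0,k]],im)
cv2.imwrite("pics/17.png",cv2.resize(im[20:130,60:260],None,fx=4,fy=4,interpolation=0)); 
E
```

```text
time: 17.15
tcp_pos: [0.6981, 0.1192, 0.2821]
tcp_rot: [2.218, 2.221, -0.004]
wrist_force: [-0.2, -0.2, -0.5]
opening: 0.0001
t 17.15 tcp [0.6981 0.1192 0.2821] xax [-0.002  1.    -0.004] zax [ 0.    -0.004 -1.   ] F [-0.2 -0.2 -0.5] op 0.0001
shift [ 0.0009 -0.0001  0.0051]
spin 0.0017289922800187707
time: 17.45
tcp_pos: [0.6979, 0.1192, 0.2736]
tcp_rot: [2.218, 2.222, -0.004]
wrist_force: [-0.0, 0.1, -0.0]
opening: 0.0001
t 17.45 tcp [0.6979 0.1192 0.2736] xax [-0.002  1.    -0.004] zax [-0.    -0.004 -1.   ] F [-0.   0.1 -0. ] op 0.0001
```

View pics/17.png

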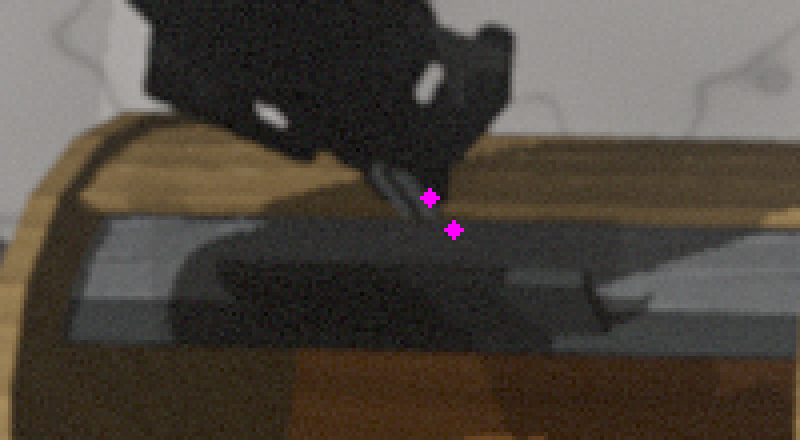

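```bash
python3 -m jog '[0,-0.008,0.002,0,0,-0.016,0.002,0,0,-0.022,0.002,0,0,-0.028,0.001,0,0,-0.034,0.001,0]'; python3 s.py
python3 -m jog '[0,-0.006,0,0,0,-0.012,0,0]'; python3 s.py
python3 - <<'E'
from h import *
p=optics.camera("top"); im=p["frame"].copy(); s=r.observe()
for k in(-.011,.016): draw(p,[s["tcp_pos"]+[0,0,k]],im)
print([(d["score"],d["location"]) for d in optics.tip_of(p,"cover_fin")])
cv2.imwrite("pics/18.png",cv2.resize(im[0:150,40:300],None,fx=3,fy=3,interpolation=0)); 
E
```

```text
time: 18.0
tcp_pos: [0.6644, 0.1192, 0.2739]
tcp_rot: [2.217, 2.22, 0.0]
wrist_force: [5.2, 1.2, 2.2]
opening: -0.0001
t 18.0 tcp [0.6644 0.1192 0.2739] xax [-0.002  1.    -0.003] zax [ 0.003 -0.003 -1.   ] F [5.2 1.2 2.2] op -0.0001
time: 18.2
tcp_pos: [0.6525, 0.1194, 0.2748]
tcp_rot: [2.216, 2.219, 0.004]
wrist_force: [4.9, 1.4, 3.3]
opening: -0.0001
t 18.2 tcp [0.6525 0.1194 0.2748] xax [-0.002  1.    -0.002] zax [ 0.006 -0.002 -1.   ] F [4.9 1.4 3.3] op -0.0001
[(0.75, [0.6371, 0.1219, 0.2901])]
```

View pics/18.png

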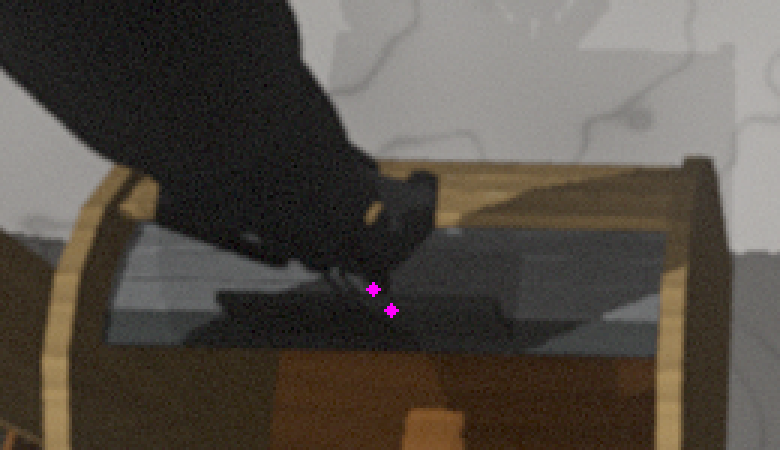

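The cover is rolling: the fin is at x=0.637 (angle about 1.58) with 5 N of resistance. I'll follow the arc from here. Near the end I'll work on the fin's outer edge so the gripper body clears the cover.

```bash
python3 -m jog '[0,-0.008,-0.001,0,0,-0.016,-0.002,0,0,-0.024,-0.002,0,0,-0.032,-0.001,0,0,-0.041,0,0,0,-0.05,0.002,0]'; python3 s.py .578 .12 .264 90
python3 -m jog '[0,-0.008,0.003,0,0,-0.016,0.006,0,0,-0.024,0.009,0]'; python3 s.py .554 .12 .253
python3 - <<'E'
from h import *
p=optics.camera("top"); im=p["frame"].copy(); s=r.observe()
for k in(-.011,.016): draw(p,[s["tcp_pos"]+[0,0,k]],im)
print([(d["score"],d["location"]) for d in optics.tip_of(p,"cover_fin")])
cv2.imwrite("pics/19.png",cv2.resize(im[0:200,40:300],None,fx=3,fy=3,interpolation=0)); 
E
```

```text
time: 18.9
tcp_pos: [0.6015, 0.1194, 0.2715]
tcp_rot: [2.216, 2.221, 0.001]
wrist_force: [5.8, 1.0, -2.5]
opening: -0.0001
t 18.9 tcp [0.6015 0.1194 0.2715] xax [-0.002  1.    -0.002] zax [ 0.003 -0.002 -1.   ] F [ 5.8  1.  -2.5] op -0.0001
shift [ 0.0007 -0.0235  0.0074]
spin 0.002031992296580132
time: 19.2
tcp_pos: [0.5771, 0.1196, 0.263]
tcp_rot: [2.216, 2.221, 0.003]
wrist_force: [2.4, 1.7, 4.2]
opening: -0.0005
t 19.2 tcp [0.5771 0.1196 0.263 ] xax [-0.002  1.    -0.002] zax [ 0.004 -0.002 -1.   ] F [2.4 1.7 4.2] op -0.0005
shift [ 0.0005 -0.0232  0.0099]
[(0.92, [0.5665, 0.1189, 0.2778]), (0.53, [0.5642, 0.1229, 0.1083])]
```

View pics/19.png

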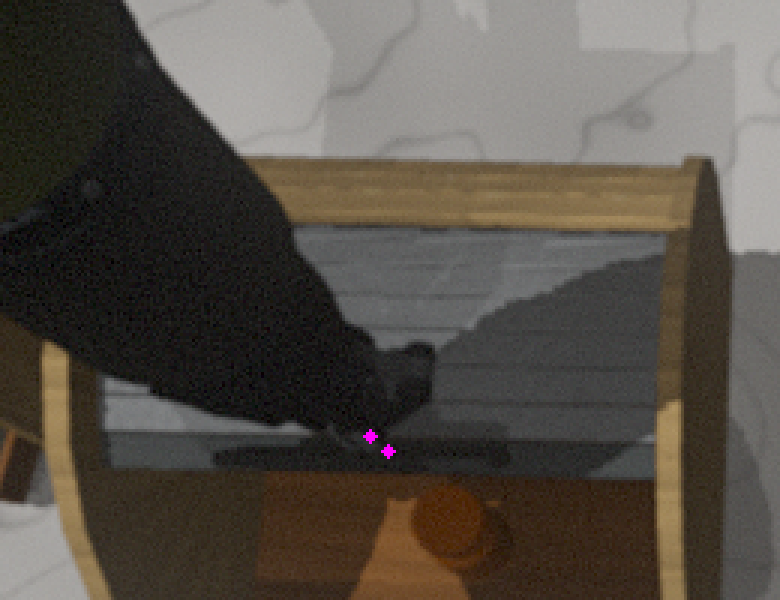

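The fin is at (0.567, 0.278), angle 1.17, on plan.

```bash
python3 -m jog '[0,-0.008,0.003,0,0,-0.016,0.006,0,0,-0.023,0.01,0,0,-0.03,0.014,0,0,-0.038,0.019,0,0,-0.045,0.024,0,0,-0.055,0.032,0,0,-0.065,0.041,0]'; python3 s.py .49 .12 .203
python3 - <<'E'
from h import *
p=optics.camera("top"); im=p["frame"].copy(); s=r.observe()
for k in(-.011,.016): draw(p,[s["tcp_pos"]+[0,0,k]],im)
print([(d["score"],d["location"]) for d in optics.tip_of(p,"cover_fin")])
cv2.imwrite("pics/20.png",cv2.resize(im[0:240,40:300],None,fx=2.5,fy=2.5,interpolation=0)); 
E
```

```text
time: 20.1
tcp_pos: [0.5111, 0.1188, 0.2209]
tcp_rot: [2.216, 2.221, 0.0]
wrist_force: [4.7, 0.8, 1.2]
opening: -0.0003
t 20.1 tcp [0.5111 0.1188 0.2209] xax [-0.002  1.    -0.003] zax [ 0.003 -0.003 -1.   ] F [4.7 0.8 1.2] op -0.0003
shift [ 0.0013 -0.0211  0.0179]
[(0.95, [0.5017, 0.1219, 0.2321])]
```

View pics/20.png

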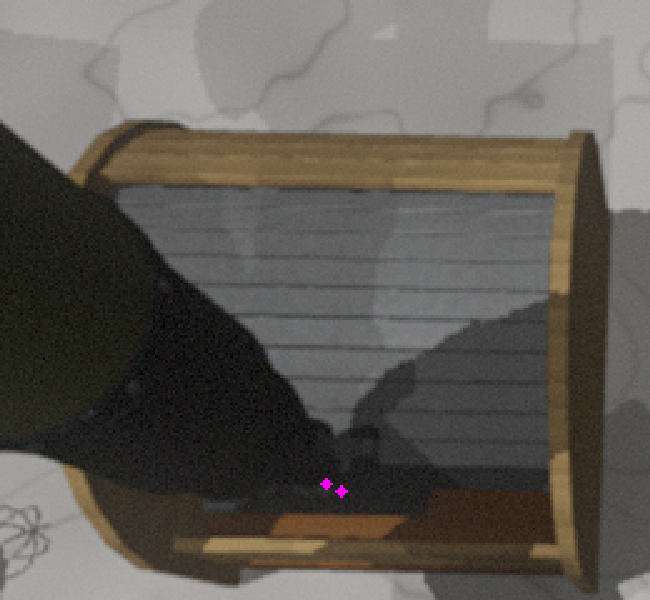

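```bash
python3 -m jog '[0,-0.007,0.006,0,0,-0.014,0.012,0,0,-0.021,0.018,0,0,-0.031,0.017,0,0,-0.04,0.018,0,0,-0.044,0.024,0,0,-0.046,0.031,0,0,-0.046,0.031,0]'; python3 s.py .458 .12 .173
python3 - <<'E'
from h import *
p=optics.camera("top"); im=p["frame"].copy(); s=r.observe()
for k in(-.011,.016): draw(p,[s["tcp_pos"]+[0,0,k]],im)
print([(d["score"],d["location"]) for d in optics.tip_of(p,"cover_fin")])
cv2.imwrite("pics/21.png",cv2.resize(im[0:240,40:300],None,fx=2.5,fy=2.5,interpolation=0)); 
E
```

```text
time: 21.0
tcp_pos: [0.4624, 0.1183, 0.1882]
tcp_rot: [2.217, 2.225, -0.007]
wrist_force: [-0.2, 0.1, 0.2]
opening: 0.0002
t 21.0 tcp [0.4624 0.1183 0.1882] xax [-0.004  1.    -0.004] zax [-0.003 -0.004 -1.   ] F [-0.2  0.1  0.2] op 0.0002
shift [ 0.0017 -0.0043  0.0153]
[(0.58, [0.4777, 0.1255, 0.1934])]
```

View pics/21.png

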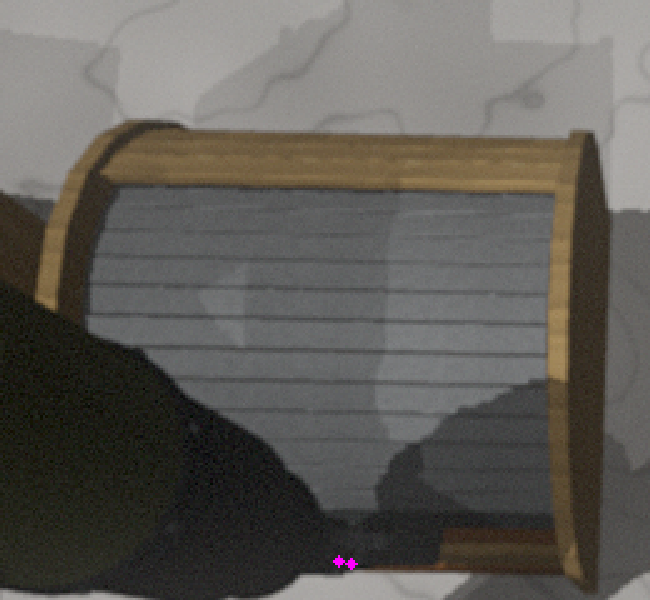

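```bash
python3 -m jog '[0,0,0.005,0,0,0,0.01,0,0,0,0.014,0]'; python3 s.py .458 .12 .155
python3 - <<'E'
from h import *
for n in("top",):
    p=optics.camera(n); print([(d["score"],d["location"]) for d in optics.tip_of(p,"cover_fin")])
    cv2.imwrite("pics/22.png",cv2.resize(p["frame"][150:250,100:300],None,fx=4,fy=4,interpolation=0))
E
```

```text
time: 21.4
tcp_pos: [0.4631, 0.1184, 0.1741]
tcp_rot: [2.217, 2.225, -0.006]
wrist_force: [-2.7, -0.1, 3.1]
opening: -0.0003
t 21.4 tcp [0.4631 0.1184 0.1741] xax [-0.003  1.    -0.004] zax [-0.002 -0.004 -1.   ] F [-2.7 -0.1  3.1] op -0.0003
shift [ 0.0017 -0.0051  0.0191]
[(0.57, [0.4729, 0.1221, 0.1792])]
```

View pics/22.png

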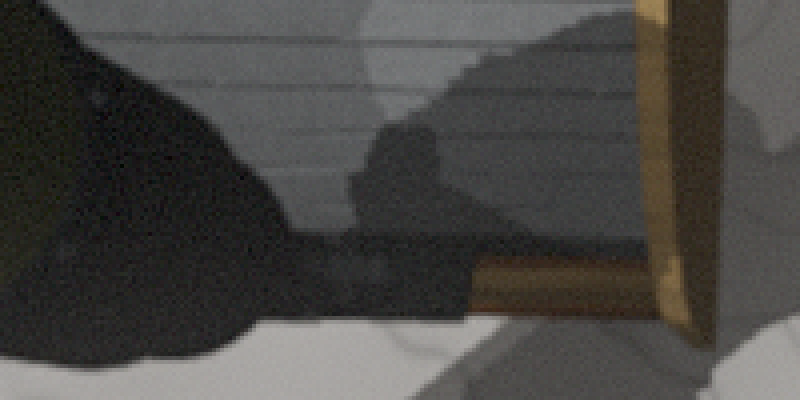

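It's still following: fin angle about 0.35, with 3 N down. Continuing downwards.

```bash
python3 -m jog '[0,-0.002,0.006,0,0,-0.004,0.012,0,0,-0.007,0.018,0,0,-0.01,0.024,0]'; python3 s.py .448 .12 .136
python3 -m jog '[0,-0.002,0.005,0,0,-0.004,0.01,0,0,-0.005,0.014,0]'; python3 s.py .447 .12 .121
python3 - <<'E'
from h import *
for n in("top",):
    p=optics.camera(n); print([(d["score"],d["location"]) for d in optics.tip_of(p,"cover_fin")])
    cv2.imwrite("pics/23.png",cv2.resize(p["frame"][150:250,100:300],None,fx=4,fy=4,interpolation=0))
E
```

```text
time: 21.9
tcp_pos: [0.4532, 0.1183, 0.1491]
tcp_rot: [2.217, 2.224, -0.006]
wrist_force: [1.8, -0.5, 2.5]
opening: 0.0
t 21.9 tcp [0.4532 0.1183 0.1491] xax [-0.003  1.    -0.004] zax [-0.002 -0.004 -1.   ] F [ 1.8 -0.5  2.5] op 0.0
shift [ 0.0018 -0.0051  0.0131]
time: 22.2
tcp_pos: [0.448, 0.1182, 0.1346]
tcp_rot: [2.217, 2.224, -0.006]
wrist_force: [1.5, 0.5, 1.0]
opening: 0.0002
t 22.2 tcp [0.448  0.1182 0.1346] xax [-0.003  1.    -0.004] zax [-0.002 -0.004 -1.   ] F [1.5 0.5 1. ] op 0.0002
shift [ 0.0019 -0.001   0.0136]
[(0.79, [0.4634, 0.121, 0.1467])]
```

View pics/23.png

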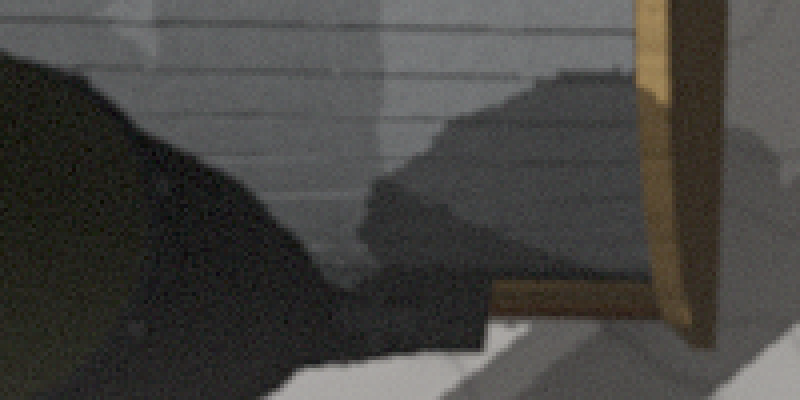

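```bash
python3 -m jog '[0,0,0.004,0,0,0,0.008,0,0,0,0.012,0]'; python3 s.py
python3 -m jog '[0,0,0.002,0,0,0,0.004,0,0,0,0.004,0]'; python3 s.py
```

```text
time: 22.6
tcp_pos: [0.4473, 0.118, 0.1217]
tcp_rot: [2.217, 2.225, -0.009]
wrist_force: [-1.5, 0.4, 2.3]
opening: 0.0001
t 22.6 tcp [0.4473 0.118  0.1217] xax [-0.003  1.    -0.004] zax [-0.004 -0.004 -1.   ] F [-1.5  0.4  2.3] op 0.0001
time: 22.9
tcp_pos: [0.4473, 0.118, 0.1199]
tcp_rot: [2.216, 2.225, -0.007]
wrist_force: [-8.5, 0.9, 13.6]
opening: -0.0002
t 22.9 tcp [0.4473 0.118  0.1199] xax [-0.004  1.    -0.004] zax [-0.003 -0.004 -1.   ] F [-8.5  0.9 13.6] op -0.0002
```

```bash
python3 - <<'E'
from h import *
for n in("top",):
    p=optics.camera(n); print([(d["score"],d["location"]) for d in optics.tip_of(p,"cover_fin")])
    cv2.imwrite("pics/24.png",cv2.resize(p["frame"][150:250,100:300],None,fx=4,fy=4,interpolation=0))
E
```

```text
[]
```

View pics/24.png

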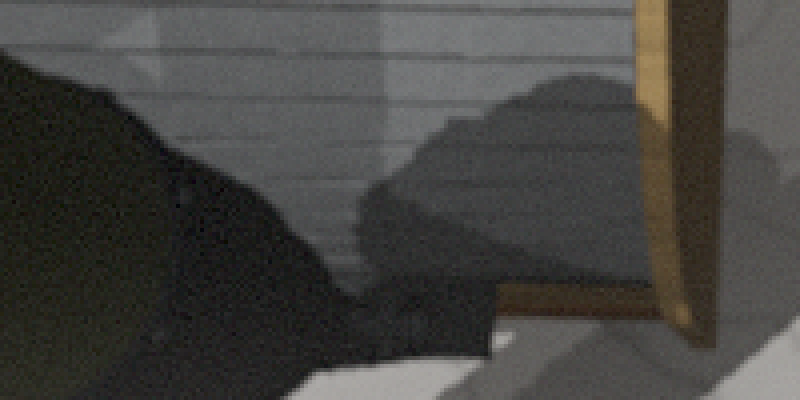

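Motion stopped with 14 N up, either at the shut stop or with the gripper body touching the cover. I'll back off and measure the fin with a clear view.

```bash
python3 -m jog '[0,-0.004,-0.006,0,0,-0.02,-0.02,0,0,-0.04,-0.05,0,0,-0.06,-0.09,0,0,-0.07,-0.13,0,0,-0.08,-0.17,0,0,-0.08,-0.19,0]'; python3 s.py
python3 - <<'E'
from h import *
out=[]
for n,b in(("side",(240,180,320,220)),("top",(20,40,320,220))):
    p=optics.camera(n); print([(d["score"],d["location"]) for d in optics.tip_of(p,"cover_fin")])
    im=p["frame"].copy(); x,y,w,h=b
    for a,c in((.07,(255,0,255)),(.12,(0,255,255))):
        draw(p,[(.634-.19*np.cos(a),.12+yy,.12+.19*np.sin(a)) for yy in(-.07,.07)],im,c)
    out.append(im[y:y+h,x:x+w])
cv2.imwrite("pics/25.png",cv2.resize(np.hstack(out),None,fx=1.25,fy=1.25))
E
```

```text
time: 23.7
tcp_pos: [0.3677, 0.1183, 0.3142]
tcp_rot: [2.215, 2.225, 0.002]
wrist_force: [0.1, 1.0, -0.4]
opening: 0.0001
t 23.7 tcp [0.3677 0.1183 0.3142] xax [-0.004  1.    -0.   ] zax [ 0.002 -0.    -1.   ] F [ 0.1  1.  -0.4] op 0.0001
[(0.57, [0.4594, 0.1208, 0.1325])]
[(0.89, [0.4601, 0.1216, 0.1312])]
```

View pics/25.png

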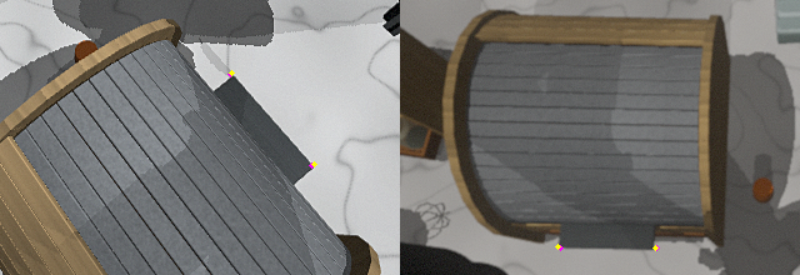

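The fin reads z=0.131–0.133 in both views against 0.132 when shut, so the cover appears closed. As part of that force could have come from the body touching the cover, I'll press once more further out on the fin, where the body is clear.

```bash
python3 -m jog '[0,0.03,0.02,0,0,0.06,0.06,0,0,0.073,0.1,0,0,0.073,0.14,0,0,0.073,0.165,0,0,0.073,0.178,0,0,0.073,0.178,0]'; python3 s.py .441 .12 .121
python3 -m jog '[0,0,0.004,0,0,0,0.009,0,0,0,0.013,0,0,0,0.016,0]'; python3 s.py
```

```text
time: 24.6
tcp_pos: [0.4391, 0.1175, 0.1289]
tcp_rot: [-2.217, -2.225, 0.014]
wrist_force: [-0.7, -0.3, 0.5]
opening: -0.0
t 24.6 tcp [0.4391 0.1175 0.1289] xax [-0.004  1.    -0.006] zax [-0.007 -0.006 -1.   ] F [-0.7 -0.3  0.5] op -0.0
shift [0.0025 0.002  0.0079]
time: 25.0
tcp_pos: [0.4401, 0.1178, 0.1194]
tcp_rot: [2.214, 2.225, -0.006]
wrist_force: [-22.4, 1.8, 39.4]
opening: 0.0
t 25.0 tcp [0.4401 0.1178 0.1194] xax [-0.005  1.    -0.005] zax [-0.001 -0.005 -1.   ] F [-22.4   1.8  39.4] op 0.0
```

Same hard stop at the same height. Retreating and making the final checks.

```bash
python3 -m jog '[0,-0.002,-0.008,0,0,-0.02,-0.02,0,0,-0.04,-0.05,0,0,-0.06,-0.09,0,0,-0.07,-0.13,0,0,-0.08,-0.17,0,0,-0.08,-0.19,0,0,-0.08,-0.19,0]'; python3 -m jog '[0,0,0,0,0,0,0,0]'; python3 s.py
python3 - <<'E'
from h import *
out=[]
for n in("side","top"):
    p=optics.camera(n); 
    for l in("cover_fin","green_center","amber_center"): print(l,[(d["score"],d["location"]) for d in optics.tip_of(p,l)])
    out.append(p["frame"])
cv2.imwrite("pics/26.png",cv2.resize(np.hstack(out),None,fx=.62,fy=.62))
E
```

```text
time: 25.8
tcp_pos: [0.3609, 0.1186, 0.3135]
tcp_rot: [2.213, 2.225, 0.005]
wrist_force: [-1.0, -0.8, 1.1]
opening: 0.0
time: 26.0
tcp_pos: [0.3609, 0.1186, 0.3133]
tcp_rot: [2.214, 2.225, 0.005]
wrist_force: [0.3, -0.4, 0.0]
opening: 0.0
t 26.0 tcp [0.3609 0.1186 0.3133] xax [-0.005  1.    -0.   ] zax [ 0.004  0.    -1.   ] F [ 0.3 -0.4  0. ] op 0.0
cover_fin [(0.94, [0.4618, 0.1235, 0.1322])]
green_center [(0.8, [0.4696, -0.3508, 0.0388])]
amber_center [(0.87, [0.558, -0.2859, 0.0317]), (0.72, [0.5579, -0.106, 0.025]), (0.42, [0.4586, 0.1206, 0.131])]
cover_fin [(0.92, [0.461, 0.1235, 0.1299])]
green_center [(0.9, [0.4657, -0.3463, 0.0381])]
amber_center [(0.8, [0.5555, -0.1052, 0.0253]), (0.64, [0.5545, -0.2863, 0.025])]
```

View pics/26.png

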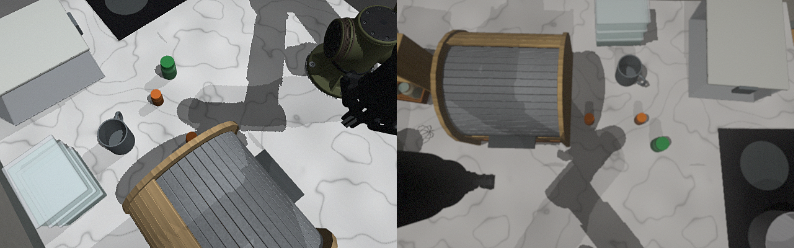

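The cover is shut, the fin is level at z≈0.131, the green jar has not moved, and the robot is clear. Handing in.

```bash
python3 -c "
from station import job_done; print(job_done())"
```

```text
the job is handed in; nothing more can be done
None
```

The amber jar is in the cabinet and the cover is rolled shut; I handed the job in at about 26 s of the 56 s limit, and no verdict was reported.

**What I did**
- I took the largest of the three orange-capped jars, gripping it by its cap (43 mm opening).
- I set it down upright on the cabinet floor at about (0.566, 0.120, 0.109), then pushed the cover shut from behind its fin.

**Last checks**
- **Cover:** the fin reads z ≈ 0.130–0.132 in both views, against 0.132 when shut. Two presses stopped at the same height.
- **Jar:** upright on the floor in both views before closing. The shut cover hides it now, so I could not check it again.
- **Green jar and other jars:** the green jar and the two small jars read within a few millimetres of where they started.
- **Robot:** clear of everything, wrist force about 0.

**What disagreed**
- **Fingertip height:** the closed fingertips seemed to end about 16 mm above the TCP reading, not 11 mm ahead of it as stated. My first two pushes at the fin missed or rode up on its top edge, so I went lower.
- **Last press:** it reached 39 N up and 22 N sideways at the wrist (about 45 N together). That should have been fingertips on the fin, but I couldn't rule out the gripper's body, which has a 40 N limit.

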